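Gauge a plywood strip in the taper slot and log the result

ROBOT

A 6-joint arm with a two-finger parallel gripper is mounted at the origin on the work surface; the furniture and walls round the work are solid. World frame = base frame: x ahead of the robot, y to its left, z up, the work surface at z = 0. Lengths are in m, angles in rad, forces in N, time in s.
With the tool pointing down it reaches from about 0.375 to 0.925 m from the base axis. Payload 5.7 kg.
Tool frame: the origin (TCP) lies at the very end of the fingers, on their centre line; the grasp point (between the pads) lies 19 mm behind it; z points along the fingers, y is the line along which they close (so a half turn about z gives the same grasp; the last joint's range is limited). The gripper opens to 85 mm and grips with 20 to 120 N. Pads are 22 mm wide; open, the fingers measure 114 mm over their backs; the gripper's body (76 mm by 85 mm) begins 54 mm behind the grasp point. The pads swing forward as they close: fully open they stand 13 mm farther back than shut.
Start: joints at [1.185, 0.359, 1.51, -0, 1.272, -0.115], TCP at [0.16, 0.578, 0.231] pointing down, gripper open.
Joint ranges: [-2.97, 2.97], [-1.01, 2.36], [0.21, 2.38], [-0.96, 4.11], [0.2, 2.71], [-2.98, 2.98]. Speed limits (rad/s): [2.39, 2.39, 3.14, 3.14, 3.14, 3.14].

INTERFACE

Orientations are given as a unit quaternion [w, x, y, z].
In Python, from bench import robot, command_gripper, vision, close_job, nets gives the robot as it stands. Calls block until the motion is done:
- robot.move_to(position, orientation): joint-space move of the TCP to a pose.
- robot.line_to(position, attitude=None, vel=0.15, f_stop=None): straight line of the TCP; attitude=None keeps the orientation; vel is the mean speed in m/s. With f_stop (N) it stops when the force on the tool has changed by that much, and returns True; else False.
- robot.move_j(angles): joint-space move.
- command_gripper(opening, grip_force=None): opening from 0.0 (shut) to 1.0 (fully open); grip_force is the grip in N (None keeps the last); returns when the fingers have stopped.
- robot.pause(seconds).
- robot.solve_ik(position, orientation): joint angles nearest the present ones, or None.
- robot.observe(): the state.
- vision.get_image(name): name is "scene" or "top"; returns a dict with "color" (420x560x3 uint8, red, green, blue), "intrinsics" (3x3 intrinsics, pixels), "k1" (the pictures are not rectified: a ray, as slopes to the right and down, at radius r is drawn at 1 + k1 r^2 times it, then the intrinsics apply), "R" (3x3) and "t" (3): a world point X has camera coordinates R X + t. Camera axes: x right, y down, z forward; pixel columns grow to the right and rows downward; lengths in m; the calibration is good to about 2 mm. A picture is of the moment at which its call begins. There is no depth.
A pose or a line that the arm cannot do raises robot.IKError and nothing moves.
- close_job(): hands the job in; it is judged then, once.
Trained networks look in a picture, given as the dict that the camera call returned (one of the last four; its "shot" number tells which), for a name from the list of things; names that differ only in an ending like _2 or _b are one class to them, and where a whole thing is asked for, a point or a joint stands for the part that bears it (a point fixed in the world has none). Each returns a list of dicts, best first, with "confidence" (0 to 1); they miss things now and then, are a little off and sometimes report something else, mostly with a low value. They report only what shows in the picture. A call takes as long as a camera call.
- nets.regions_of(picture, thing): "mask" (420x560 bool, what is visible of it) and "bbox" ([left, top, width, height] in pixels, round what is visible of it).
The state is a dict: "time_s": time; "joints": joint angles; "qvel": joint speeds; "joint_torque": joint torques, N m; "ee_pos": TCP position; "tool_rot": TCP orientation; "wrist_force": force on the tool from outside, world axes, zero at the start; "ft_torque": the same for the moment, N m; "finger_gap": opening from 0.0 (shut) to 1.0 (fully open); "gripper_force": force on a finger pad.
Only numpy, scipy, OpenCV 4.12 (cv2) and the standard library are available. Lean on these libraries where they do the work, as an engineer would, in place of code of your own. Each camera call takes 0.05 s, during which the arm holds its last target. There are 200 camera calls.

TASK

Lay the plywood strip on the gauge, orange-banded end trailing, and slide it flush along the steel datum rail into the narrowing slot, pushing firmly until it wedges against the blue fence; leave it wedged there. Then read where its front end stopped and log it once: tilt the spring lever well over towards the green stud if the front end passed the red line, or towards the red stud if it stopped short of it, hold it there for a good second and let it spring back. Leave the tape measure and the orange sticker pack where they lie.

Things in the scene. Friction and masses are not known exactly. Their poses are not given: they have to be found in the camera images.
- strip: Loose plywood strip, 200 mm long, 18 mm thick, about 45 mm wide (the exact width is what is gauged, 44 to 46), about 0.1 kg. Lies flat; origin at the centre of its underside, x along its length towards the front (plain) end, z up. An orange band round it 71 to 85 mm behind the centre marks the tail end. At the start it lies on the table left of the gauge.
- nose_datum (a point): Point on the strip: front end, corner on the strip's -y side (the side that goes against the datum rail), at half thickness
- nose_taper (a point): Point on the strip: front end, corner on the strip's +y side (the side that meets the blue fence), at half thickness
- tail (a point): Point on the strip: centre of the tail end face, at half thickness (100 mm behind the strip's centre)
- gauge: Fixed aluminium gauge bed, 335 x 130 x 8 mm, flat on the table. Origin on its underside below the mouth end of the datum face; x runs along that face into the slot (slide direction), y from the datum rail towards the blue fence. Bed: x -165 to 170 mm, y -30 to 100, top at z = 8 mm, bare before the mouth (x < 0). Stock lies at y > 0. A red line crosses bed and rail at x = 91.5 mm.
- datum: Fixed steel datum rail on the bed, 170 x 20 x 14 mm, black ticks on top. Its straight face is the gauge's plane y = 0, from x = 0 (mouth) to 170 mm; its top is 22 mm above the table. Origin at the mouth end of the face, at the bed's top; axes as the gauge's. A push of 10 to 15 N along the slot wedges the strip properly.
- fence: Blue taper fence, 166 x 18 x 14 mm, fixed on the bed, set differently every time; two black knobs, top 32 mm above the table. Origin at the mouth end of its face, at the bed's top; x along the face to the narrow end, y away from the slot. Slot about 53 to 61 mm wide at the mouth, narrowing about 0.13 mm per mm: the strip's front end wedges 50 to 140 mm past the mouth.
- line (a point): Point on the gauge: where the red line crosses the datum face, at the top of the rail; axes as the gauge's. The strip's front end has passed the line if it lies beyond this point along the gauge's x.
- log_box: Fixed grey logging box, 70 x 100 x 34 mm, with an upright lever in the middle of its top. Origin at the centre of its underside, z up; the green stud is 40 mm to its +y, the red stud 40 mm to its -y.
- jog_tip (a point): Centre of the black ball (24 mm in diameter) at the lever's top, 88 mm above the pivot, which lies 34 mm above the table in the middle of the box. Below the ball the lever is a 10 mm steel rod.
- jog (a joint): Lever angle in rad: 0 upright (spring-centred), positive when tilted towards the green stud, negative towards the red; end stops at 0.5 either way. The spring needs about 2.5 N at the ball at 0.35 rad.
- tape_measure: Loose black and yellow tape measure, 86 x 57 x 62 mm, origin at the centre of its underside; leave alone
- sticker_pack: Loose orange and white sticker pack, 60 x 94 x 24 mm, origin at the centre of its underside; leave alone

How it is judged:
On the way, in this order (a step that is already met when the one before it is completed fails the run):
1. the strip lies flush along the datum rail and is pushed firmly home, pressing on both the rail and the blue fence (y of nose_datum in the frame of gauge below 0.002 m and x of nose_datum in the frame of gauge above 0.03 m and angle between the x axis of strip and the x axis of gauge, either way round below 0.025 rad and y of nose_taper in the frame of fence above -0.0015 m and z of strip in the frame of gauge between 0.005 and 0.011 m and contact force between strip and fence above 2 N and contact force between strip and datum above 2 N), for 0.2 s.
2. strip still wedged, the lever is tilted over 0.3 rad to the right side (green: front past the line, red: short of it; within 4 mm either will do) and held 0.5 s (y of nose_datum in the frame of gauge below 0.002 m and x of nose_datum in the frame of gauge above 0.03 m and angle between the x axis of strip and the x axis of gauge, either way round below 0.025 rad and y of nose_taper in the frame of fence above -0.0015 m and z of strip in the frame of gauge between 0.005 and 0.011 m and ((value of joint jog above 0.3 rad and x of nose_datum in the frame of line above -0.004 m) or (value of joint jog below -0.3 rad and x of nose_datum in the frame of line below 0.004 m))), for 0.5 s.
At the end, for the whole second after the job is handed in: the strip lies flat on the bed, parallel to the datum rail within 0.025 rad, its front corner within 2 mm of the rail and the other within 1.5 mm of the blue fence, released and at rest; the lever is back within 0.08 rad of upright (y of nose_datum in the frame of gauge below 0.002 m and x of nose_datum in the frame of gauge above 0.03 m and angle between the x axis of strip and the x axis of gauge, either way round below 0.025 rad and y of nose_taper in the frame of fence above -0.0015 m and z of strip in the frame of gauge between 0.005 and 0.011 m and value of joint jog between -0.08 and 0.08 rad and linear speed of strip below 0.01 m/s and contact force between the fingers and strip below 0.1 N); the robot touches nothing.
It fails at once if lever tilted towards green with the front end more than 4 mm short of the red line (value of joint jog above 0.25 rad and x of nose_datum in the frame of line below -0.004 m).
It fails at once if lever tilted towards red with the front end more than 4 mm past the red line (value of joint jog below -0.25 rad and x of nose_datum in the frame of line above 0.004 m).
It fails at once if tape measure moved by more than 30 mm (distance of tape_measure from where it was at the start of the episode above 0.03 m).
It fails at once if orange pack moved by more than 30 mm (distance of sticker_pack from where it was at the start of the episode above 0.03 m).
It also fails if it takes over 72 s, if anything falls off the work surface, if the arm or the gripper's body presses on something with over 40 N, if the wrist force passes 120 N, or if a joint passes its speed limit or range.

## Working session

There is one attempt and no reset: what is moved stays moved. The work goes in short steps, each a Python script; the robot and the scene stay as the last script left them, time stands still between calls to the robot, and variables do not carry over. Pictures are saved under pics/ and viewed, at most 10 in all, crops included, and the job is handed in when it is done.

```bash
ls; mkdir -p pics; cat > h.py <<'E'
import numpy as np, cv2
from bench import robot, command_gripper, vision, close_job, nets
def ray(im,uv):
    K=np.array(im["intrinsics"],float); uv=np.atleast_2d(np.array(uv,float))
    d=np.array([im["k1"],0,0,0,0],float)
    p=cv2.undistortPoints(uv.reshape(-1,1,2),K,d).reshape(-1,2)
    R=np.array(im["R"]);t=np.array(im["t"])
    return -R.T@t,(np.c_[p,np.ones(len(p))])@R
def onz(im,uv,z):
    c,d=ray(im,uv); return c+d*((z-c[2])/d[:,2])[:,None]
def proj(im,X):
    X=np.atleast_2d(np.array(X,float))
    r,_=cv2.Rodrigues(np.array(im["R"]))
    return cv2.projectPoints(X,r,np.array(im["t"],float),np.array(im["intrinsics"],float),np.array([im["k1"],0,0,0,0],float))[0].reshape(-1,2)
def save(im,n): cv2.imwrite("pics/"+n,im["color"][:,:,::-1])
E
cat > a.py <<'E'
from h import *
print(robot.observe())
for n in("top","scene"):
    im=vision.get_image(n); save(im,n+"0.png")
    R=np.array(im["R"]);print(n,"cam",-R.T@im["t"],"fwd",R[2],"right",R[0])
    for th in["strip","gauge","datum","fence","log_box","jog","tape_measure","sticker_pack"]:
        for r in nets.regions_of(im,th)[:2]:
            m=r["mask"].astype(np.uint8)
            rr=cv2.minAreaRect(cv2.findNonZero(m)) if m.any() else None
            z={"strip":.018,"gauge":.008,"datum":.022,"fence":.022,"log_box":.034,"jog":.12,"tape_measure":.06,"sticker_pack":.024}[th]
            print(th,round(r["confidence"],2),r["bbox"],m.sum(),onz(im,cv2.boxPoints(rr),z)[:,:2].round(3).tolist() if rr else"")
E
python3 a.py
```

```text
pics
{'time_s': 0.0, 'joints': array([ 1.18489624e+00,  3.59529837e-01,  1.51145773e+00, -1.68313209e-05,
        1.27250408e+00, -1.15145530e-01]), 'qvel': array([-1.50272108e-05,  7.28917612e-04,  1.08116168e-04,  1.87572741e-03,
        9.59247103e-04, -1.73906349e-03]), 'joint_torque': array([-3.94380850e-04, -5.27616370e+01, -2.78625619e+01, -3.73448547e-04,
        1.29434868e-02, -9.84775568e-06]), 'ee_pos': array([0.16025048, 0.57748034, 0.23042918]), 'tool_rot': array([-2.27599028e-04,  1.34961629e-01,  9.90850371e-01, -9.21847780e-04]), 'wrist_force': array([ 0.29604334, -0.23750885,  0.09973735]), 'ft_torque': array([-0.05172198,  0.02540402, -0.03508831]), 'gripper_force': 0.0, 'finger_gap': 1.003331748736584}
top cam [ 0.42203382 -0.00726433  1.32122936] fwd [ 0.07663925 -0.01221904 -0.99698401] right [ 0.00636968 -0.9998985   0.01274441]
strip 0.7 [165.0, 166.8, 28.7, 65.5] 1008 [[0.426, 0.33], [0.622, 0.303], [0.613, 0.25], [0.418, 0.278]]
gauge 0.6 [225.0, 150.5, 108.6, 54.3] 4209 [[0.636, 0.165], [0.684, -0.172], [0.549, -0.189], [0.502, 0.145]]
gauge 0.24 [170.2, 17
[... 1517 characters left out ...]
[0.538, -0.035]]
log_box 0.67 [388.8, 247.0, 53.2, 72.6] 1811 [[0.497, -0.309], [0.715, -0.311], [0.622, -0.441], [0.439, -0.423]]
log_box 0.27 [266.7, 285.7, 49.7, 26.2] 1153 [[0.353, -0.122], [0.417, -0.193], [0.348, -0.242], [0.289, -0.175]]
jog 0.7 [409.4, 247.5, 21.0, 43.1] 340 [[0.417, -0.391], [0.561, -0.347], [0.569, -0.37], [0.425, -0.411]]
tape_measure 0.94 [204.2, 228.5, 25.8, 32.9] 666 [[0.405, 0.123], [0.444, 0.075], [0.34, -0.024], [0.305, 0.019]]
tape_measure 0.69 [270.7, 286.4, 48.6, 28.4] 1195 [[0.327, -0.143], [0.39, -0.214], [0.324, -0.26], [0.266, -0.194]]
sticker_pack 0.85 [270.1, 285.7, 46.6, 26.4] 1196 [[0.363, -0.113], [0.43, -0.188], [0.359, -0.237], [0.298, -0.168]]
```

View pics/top0.png

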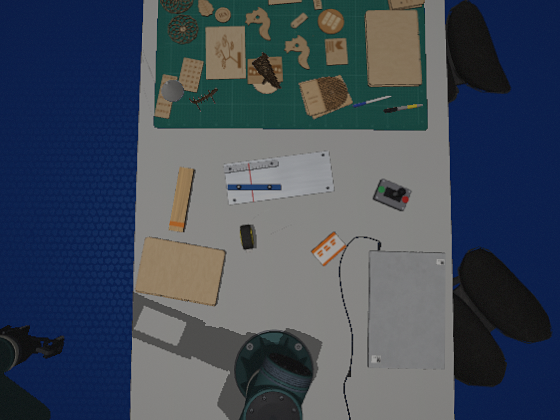

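View pics/scene0.png

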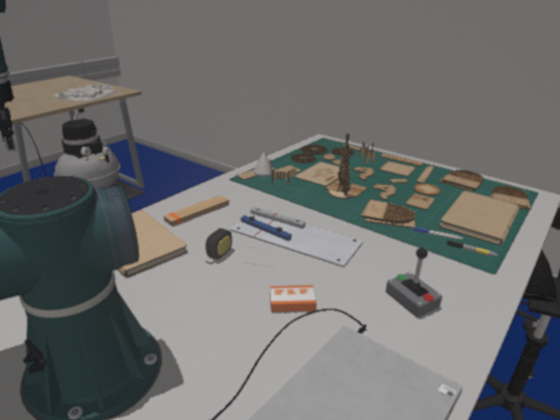

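Top: the gauge is at about (225-333, 150-205), with its mouth to the right (~col 280), the rail on the far side and the fence near, so gauge x points to world +y. The strip is at (182,199) with its banded end near (178,227). The log box is at (392,194), green stud upper left and red lower right. Next I'll zoom in to measure.

```bash
cat > b.py <<'E'
from h import *
t=cv2.imread("pics/top0.png");s=cv2.imread("pics/scene0.png")
r=lambda im,x,y,w,h,k:cv2.resize(im[y:y+h,x:x+w],None,fx=k,fy=k,interpolation=cv2.INTER_CUBIC)
a=np.zeros((600,800,3),np.uint8)
a[:300,:560]=r(t,220,145,112,60,5)
a[:300,560:]=r(t,365,170,48,60,5)
a[300:,:600]=r(s,230,200,120,60,5)
a[300:,600:]=r(t,162,160,40,60,5)[:300,:200]
cv2.imwrite("pics/crop1.png",a)
im=vision.get_image("top"); sc=vision.get_image("scene")
h=cv2.cvtColor(im["color"],cv2.COLOR_RGB2HSV)
# strip mask by colour
m=((h[...,1]>80)&(h[...,0]<30)).astype(np.uint8); m[:, :160]=0;m[:,200:]=0;m[:160]=0;m[235:]=0
rr=cv2.minAreaRect(cv2.findNonZero(m)); c=onz(im,cv2.boxPoints(rr),.018)[:,:2]
print("strip",m.sum(),rr,c.round(4).tolist(),np.linalg.norm(c-np.roll(c,1,0),axis=1).round(4))
p=onz(im,np.argwhere(m)[:,::-1],.018)[:,:2]; e,v=np.linalg.eigh(np.cov(p.T)); print(p.mean(0),np.sqrt(12*e),v[:,1])
# fence blue, studs
for q,(lo,hi),box in(("fence",(100,130),(220,175,290,195)),("green",(45,80),(370,175,415,212)),("red",(0,8),(370,175,415,212)),("redline",(0,8),(235,155,265,205))):
    k=((h[...,1]>100)&(h[...,0]>=lo)&(h[...,0]<=hi)&(h[...,2]>50))
    b=np.zeros_like(k);b[box[1]:box[3],box[0]:box[2]]=1;k&=b
    pts=np.argwhere(k)[:,::-1]; print(q,len(pts),pts.mean(0),pts.min(0),pts.max(0),onz(im,pts.mean(0),{"fence":.022,"redline":.01}.get(q,.036)))
for I in(im,sc):
    r=nets.regions_of(I,"jog_tip"); print([ (x["confidence"],x["bbox"]) for x in r[:2]])
E
python3 b.py
```

```text
strip 928 ((181.3803253173828, 199.1514892578125), (15.736753463745117, 63.50904083251953), 10.407711029052734) [[0.4267, 0.3292], [0.6216, 0.2986], [0.613, 0.25], [0.4183, 0.2811]] [0.0488 0.1973 0.0494 0.1971]
[0.51869608 0.29128139] [0.04561747 0.19833018] [-0.98954309  0.14423758]
fence 232 [253.8362069  187.02155172] [228 185] [280 189] [[0.55846659 0.065019   0.022     ]]
green 35 [380.88571429 188.94285714] [378 186] [384 192] [[ 0.55412438 -0.3274088   0.036     ]]
red 36 [404.91666667 198.97222222] [402 196] [408 202] [[ 0.52362973 -0.40174796  0.036     ]]
redline 6 [250.         178.16666667] [248 164] [252 193] [[0.58755323 0.0780407  0.01      ]]
[(0.62, [314.5, 230.3, 33.6, 32.7])]
[(0.89, [406.9, 247.5, 22.6, 41.8])]
```

View pics/crop1.png

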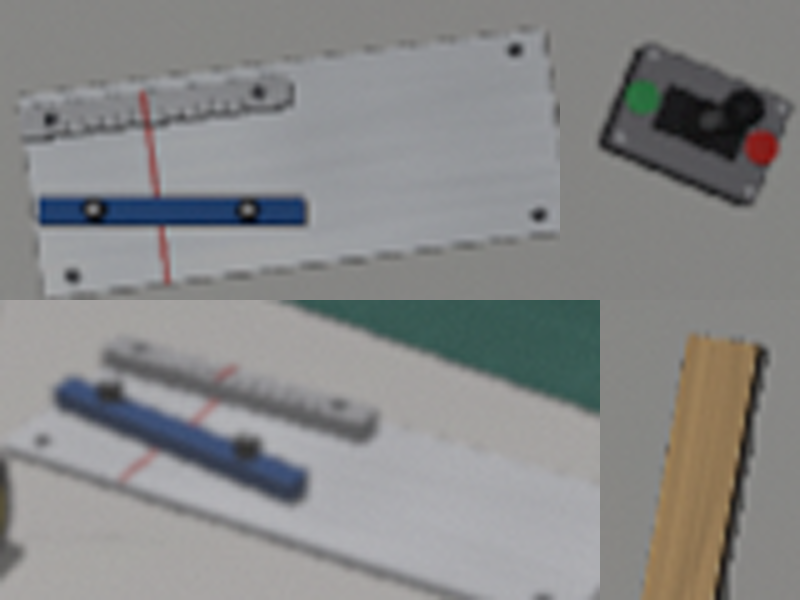

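The crop puts the rail mouth corner at (293,103), bed corners at (548,30), (560,233) and (45,296), and the red line between (143,92) and (168,283). It also shows the lever ball at (742,107). I'll fit the gauge pose to these points and check the IK.

```bash
cat > c.py <<'E'
from h import *
from scipy.optimize import least_squares
im=vision.get_image("top"); sc=vision.get_image("scene")
T=[((548,30),(-165,-30,8)),((560,233),(-165,100,8)),((45,296),(170,100,8)),((293,103),(0,0,22)),((23,138),(170,0,22)),((168,283),(91.5,100,8)),((143,92),(91.5,-20,22))]
S=[((120,480),(91.5,100,8)),((236,367),(91.5,-20,22))]
def px(P,ox,oy,dy=0): return np.array([((u+.5)/5-.5+ox,(v-dy+.5)/5-.5+oy) for (u,v),_ in P])
tu=px(T,220,145); su=px(S,230,200,300)
tX=np.array([x for _,x in T])/1e3; sX=np.array([x for _,x in S])/1e3
def W(p,X):
    c,s=np.cos(p[2]),np.sin(p[2]); return np.c_[p[0]+c*X[:,0]-s*X[:,1],p[1]+s*X[:,0]+c*X[:,1],X[:,2]]
f=lambda p:np.r_[(proj(im,W(p,tX))-tu).ravel(),(proj(sc,W(p,sX))-su).ravel()]
r=least_squares(f,[.62,0,1.7],loss="soft_l1")
print("gauge",r.x.tolist());print(f(r.x).reshape(-1,2).round(2).tolist())
print("ball",onz(im,px([((742-560,107),0)],365,170),.122))
G=r.x; np.save("G.npy",G)
def q(th): return [0,np.cos(th/2),np.sin(th/2),0]
sy=-.1447; sp=np.array([.5195,.2905]); g=sp-.055*np.array([np.cos(sy),np.sin(sy)])
for k in(0,np.pi):
    print(k,robot.solve_ik([*g,.003],q(sy+k)))
    for gx in(-.165,-.02):
        P=W(G,np.array([[gx,.026,.011]]))[0]; print(P,robot.solve_ik(P,q(G[2]+k)),robot.solve_ik(P,q(G[2]+k-2*np.pi)))
E
python3 c.py
```

```text
gauge [0.6271458470313551, -0.010546679348339291, 1.69851792575752]
[[-0.28, -0.06], [2.68, -0.09], [-0.42, 0.1], [0.15, 0.09], [-0.11, -0.44], [-0.06, -0.31], [0.24, -0.55], [-0.65, 0.68], [-0.42, 0.43]]
ball [[ 0.53979933 -0.36432643  0.122     ]]
0 [ 4.45495520e-01  5.93440207e-01  1.81565205e+00 -4.44089210e-16
  7.32500400e-01  2.16099185e+00]
[ 0.62237444 -0.17751444  0.011     ] [-3.84505360e-01  6.70018601e-01  1.58793165e+00 -4.44089210e-16
  8.83642400e-01 -5.12226959e-01] [-3.84505360e-01  6.70018601e-01  1.58793165e+00 -4.44089210e-16
  8.83642400e-01 -5.12226959e-01]
[ 0.60390512 -0.03369551  0.011     ] [-1.69899648e-01  6.28513204e-01  1.69007039e+00 -4.44089210e-16
  8.23009062e-01 -2.97621247e-01] [-1.69899648e-01  6.28513204e-01  1.69007039e+00 -4.44089210e-16
  8.23009062e-01 -2.97621247e-01]
3.141592653589793 [ 4.45495520e-01  5.93440207e-01  1.81565205e+00 -4.44089210e-16
  7.32500400e-01 -9.80600807e-01]
[ 0.62237444 -0.17751444  0.011     ] [-3.84505360e-01  6.70018601e-01  1.58793165e+00 -4.44089210e-16
  8.83642400e-01  2.62936569e+00] [-3.84505360e-01  6.70018601e-01  1.58793165e+00 -4.44089210e-16
  8.83642400e-01  2.62936569e+00]
[ 0.60390512 -0.03369551  0.011     ] [-1.69899648e-01  6.28513204e-01  1.69007039e+00 -4.44089210e-16
  8.23009062e-01  2.84397141e+00] [-1.69899648e-01  6.28513204e-01  1.69007039e+00 -4.44089210e-16
  8.23009062e-01  2.84397141e+00]
```

```bash
cat >> h.py <<'E'
G=np.load("G.npy") if __import__("os").path.exists("G.npy") else None
def q(th): return [0,np.cos(th/2),np.sin(th/2),0]
def g2w(x,y,z):
    c,s=np.cos(G[2]),np.sin(G[2]); return [G[0]+c*x-s*y,G[1]+s*x+c*y,z]
def w2g(P):
    c,s=np.cos(G[2]),np.sin(G[2]); d=np.array(P[:2])-G[:2]; return np.array([c*d[0]+s*d[1],-s*d[0]+c*d[1]])
def st(tag=""):
    o=robot.observe(); c,s=np.cos(G[2]),np.sin(G[2]); f=o["wrist_force"]
    print(tag,"t",round(o["time_s"],2),"g",(w2g(o["ee_pos"])*1e3).round(1),"z",round(o["ee_pos"][2]*1e3,1),"Fg",np.round([c*f[0]+s*f[1],-s*f[0]+c*f[1],f[2]],1),"gap",round(o["finger_gap"],3),"gf",round(o["gripper_force"],1))
E
cat > d.py <<'E'
from h import *
sy=-.1447; g=np.array([.5195,.2905])-.055*np.array([np.cos(sy),np.sin(sy)])
robot.move_to([*g,.10],q(sy))
robot.line_to([*g,.003],f_stop=8); st("down")
command_gripper(0.3,60); st("grip")
robot.line_to([*g,.12],vel=.25); st("lift")
robot.move_to(g2w(-.165,.026,.12),q(G[2])); st("over")
for n in("top","scene"):
    im=vision.get_image(n); save(im,n+"1.png")
a,b=cv2.imread("pics/top1.png"),cv2.imread("pics/scene1.png")
r=lambda im,x,y,w,h,k:cv2.resize(im[y:y+h,x:x+w],None,fx=k,fy=k,interpolation=cv2.INTER_CUBIC)
cv2.imwrite("pics/c1.png",np.vstack([r(a,210,110,200,100,3),r(b,210,150,200,100,3)]))
E
python3 d.py
```

```text
down t 3.96 g [327.4 120.9] z 3.5 Fg [ 0.3 -0.2  0.5] gap 1.004 gf 0.0
grip t 4.42 g [327.4 120.7] z 4.1 Fg [-0.2  0.2  6. ] gap 0.502 gf 61.2
lift t 5.04 g [326.9 122.1] z 119.4 Fg [-0.5  0.7 -2.2] gap 0.504 gf 61.1
over t 7.32 g [-164.3   26.1] z 119.6 Fg [-1.  -0.4 -1.2] gap 0.504 gf 61.0
```

View pics/c1.png

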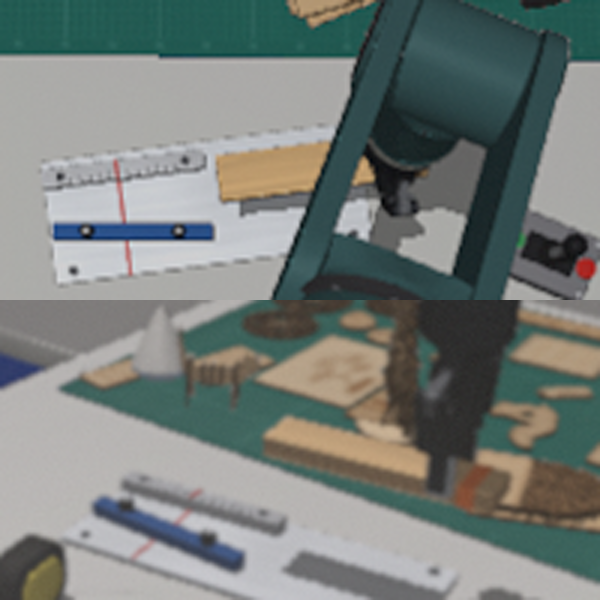

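The strip is held level, nose just short of the mouth and parallel to the rail. Next: lower it, slide it in, seat it against the rail and push.

```bash
cat > e.py <<'E'
from h import *
robot.line_to(g2w(-.165,.027,.03),vel=.2)
print(robot.line_to(g2w(-.165,.027,.0115),vel=.04,f_stop=3)); st("low")
z=robot.observe()["ee_pos"][2]
print(robot.line_to(g2w(-.120,.027,z),vel=.06,f_stop=6)); st("in")
print(robot.line_to(g2w(-.120,.015,z),vel=.02,f_stop=4)); st("rail")
im=vision.get_image("top"); save(im,"top2.png"); sc=vision.get_image("scene"); save(sc,"scene2.png")
r=lambda im,x,y,w,h,k:cv2.resize(im[y:y+h,x:x+w,::-1],None,fx=k,fy=k,interpolation=cv2.INTER_CUBIC)
cv2.imwrite("pics/c2.png",np.vstack([r(im["color"],215,140,150,70,4),r(sc["color"],225,190,150,75,4)]))
E
python3 e.py
```

```text
True
low t 8.49 g [-165.1   26.9] z 12.1 Fg [1.7 0.1 5.1] gap 0.506 gf 61.9
False
in t 9.38 g [-118.5   27.1] z 12.1 Fg [ 3.7 -0.9  6.7] gap 0.502 gf 62.0
True
rail t 9.61 g [-118.5   27.1] z 12.1 Fg [-0.3  0.6  4.7] gap 0.499 gf 61.7
```

View pics/c2.png

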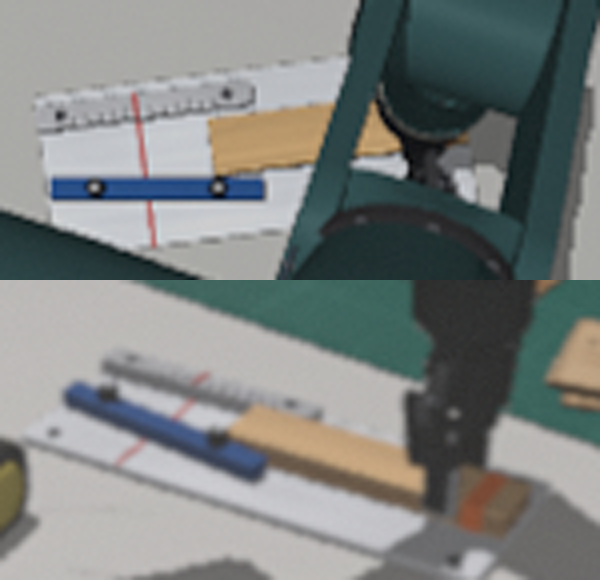

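The nose is inside the slot (at ~37 mm) with a few mm of gap to the rail. The lateral stop was a false trigger from bed friction, so I'll lighten the downforce and retry.

```bash
cat > f.py <<'E'
from h import *
p=w2g(robot.observe()["ee_pos"]); z=.0124
robot.line_to(g2w(p[0],p[1],z),vel=.02); st("light")
print(robot.line_to(g2w(p[0],.014,z),vel=.012,f_stop=7)); st("rail")
p=w2g(robot.observe()["ee_pos"])
print(robot.line_to(g2w(-.01,p[1],z),vel=.035,f_stop=14)); st("wedge")
robot.pause(.3); st("hold")
E
python3 f.py
```

```text
light t 9.96 g [-118.3   27.3] z 12.2 Fg [-0.3 -0.2  0.8] gap 0.505 gf 61.4
True
rail t 10.72 g [-118.5   19.1] z 12.1 Fg [0.7 1.  5.6] gap 0.507 gf 61.9
True
wedge t 12.6 g [-50.1  20.2] z 12.2 Fg [-0.7  0.3  4.3] gap 0.501 gf 61.7
hold t 12.9 g [-50.2  20.3] z 12.2 Fg [2.5 0.7 5.3] gap 0.502 gf 61.8
```

```bash
cat > v.py <<'E'
import sys
from h import *
im=vision.get_image("top"); sc=vision.get_image("scene")
r=lambda im,x,y,w,h,k:cv2.resize(im[y:y+h,x:x+w,::-1],None,fx=k,fy=k,interpolation=cv2.INTER_CUBIC)
cv2.imwrite("pics/%s.png"%sys.argv[1],np.vstack([r(im["color"],215,140,130,70,5),r(sc["color"],225,190,130,50,5)]))
E
python3 v.py c3
```

```text
(no output)
```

View pics/c3.png

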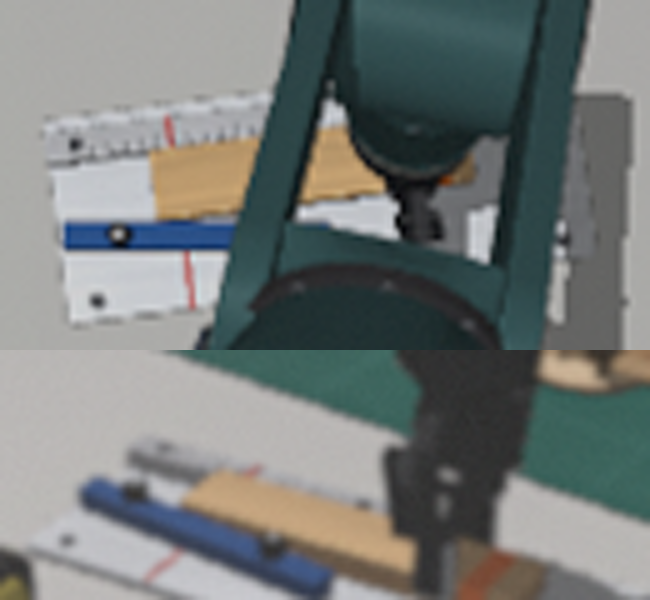

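The strip looks flush on the rail and wedged against the fence, with its front ~13 mm past the line. I'll release it and push firmly on the tail with closed fingers.

```bash
cat > p.py <<'E'
from h import *
command_gripper(0.75); st("open")
robot.line_to(g2w(-.050,.0203,.08),vel=.2)
command_gripper(0.0,40)
robot.line_to(g2w(-.140,.0215,.08),vel=.2); robot.line_to(g2w(-.140,.0215,.0135),vel=.15,f_stop=8); st("behind")
print(robot.line_to(g2w(-.07,.0215,.0135),vel=.03,f_stop=12)); st("push")
robot.pause(.3); st("hold")
p=w2g(robot.observe()["ee_pos"])
for i in range(1,9):
    robot.line_to(g2w(p[0]+.0007*i,.0215,.0135),vel=.01); robot.pause(.1); st(i)
    o=robot.observe()["wrist_force"]
    if np.hypot(o[0],o[1])>12: break
robot.pause(.5); st("end")
E
python3 p.py
```

```text
open t 13.34 g [-50.5  21. ] z 11.6 Fg [-0.5 -0.5 -0.8] gap 0.751 gf 0.0
behind t 15.65 g [-139.3   21.3] z 13.7 Fg [ 0.7  0.5 -0.1] gap 0.006 gf 0.0
True
push t 16.97 g [-103.6   21.1] z 13.6 Fg [-0.8 -0.8  1.1] gap 0.003 gf 0.9
hold t 17.27 g [-103.7   21.4] z 13.1 Fg [-1.7 -0.2  1.9] gap 0.002 gf 0.9
1 t 17.62 g [-103.6   21.4] z 13.5 Fg [-4.8 -1.1 -0.7] gap -0.002 gf 2.6
2 t 17.97 g [-103.5   21.4] z 13.5 Fg [-7.1  1.2 -0.7] gap -0.002 gf 3.7
3 t 18.32 g [-103.5   21.3] z 13.6 Fg [-9.4  1.  -0.2] gap 0.003 gf 4.8
4 t 18.67 g [-103.4   21.2] z 13.7 Fg [-11.1   1.6  -0.5] gap 0.001 gf 5.9
5 t 19.02 g [-103.4   21.2] z 13.8 Fg [-13.7   2.3  -1.2] gap -0.001 gf 7.0
end t 19.52 g [-103.4   21.2] z 13.7 Fg [-13.7   1.3  -0.2] gap -0.004 gf 7.0
```

The strip took 13.7 N without moving. I'll back off to the lever's red side, then verify.

```bash
cat > k.py <<'E'
from h import *
p=w2g(robot.observe()["ee_pos"])
robot.line_to(g2w(p[0]-.03,.0215,.0135),vel=.1); robot.line_to(g2w(p[0]-.03,.0215,.20),vel=.25)
d=np.array([.379,.925]); d/=np.linalg.norm(d); b=np.array([.5395,-.3645]); th=np.arctan2(d[1],d[0])
s=b-.065*d
robot.move_to([*s,.20],q(th)); robot.line_to([*s,.108],vel=.2,f_stop=8); st("ready")
E
python3 k.py; python3 v.py c4
```

```text
ready t 22.66 g [-396.1  163.1] z 108.6 Fg [-1.  -0.4 -0.5] gap 0.001 gf 0.0
```

View pics/c4.png

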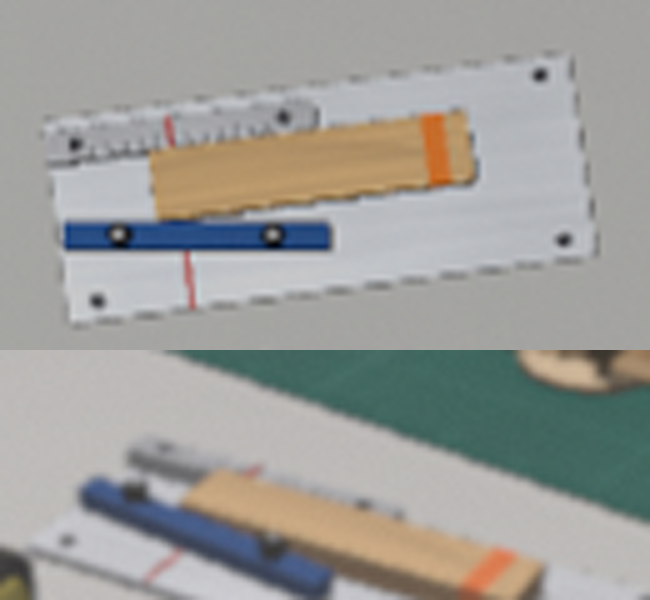

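The strip is flush with the rail, its front corner touching the fence. The front end at crop (150,152) lies ~13 mm beyond the red line at (172,143), so it passed: tilt to green.

```bash
cat > l.py <<'E'
from h import *
d=np.array([.379,.925]); d/=np.linalg.norm(d); b=np.array([.5395,-.3645])
S=lambda:(np.array(robot.observe()["ee_pos"][:2])-b)@d
F=lambda:np.array(robot.observe()["wrist_force"][:2])@d
f0=F()
s=-.045
while s<0:
    robot.line_to([*(b+s*d),.108],vel=.06); robot.pause(.1)
    if abs(F()-f0)>1.0: break
    s+=.003
print("contact cmd",s,"act",S(),"F",F()-f0)
s0=s-.003
robot.line_to([*(b+(s0+.036)*d),.108],vel=.06,f_stop=15); print(S(),F()-f0)
im=vision.get_image("scene"); t=vision.get_image("top")
robot.pause(1.3); print(S(),F()-f0)
r=lambda im,x,y,w,h,k:cv2.resize(im[y:y+h,x:x+w,::-1],None,fx=k,fy=k,interpolation=cv2.INTER_CUBIC)
cv2.imwrite("pics/c5.png",np.hstack([r(im["color"],380,200,80,120,4),r(t["color"],350,130,80,120,4)]))
st()
E
python3 l.py
```

```text
contact cmd -0.005999999999999994 act -0.006000322296632474 F -1.1722183927508043
0.019420576398727022 -4.371710674028806
0.019005994265618498 -2.8201982426279386
 t 29.77 g [-322.9  123.5] z 106.8 Fg [-3.6  0.5  1.7] gap -0.002 gf 1.5
```

View pics/c5.png

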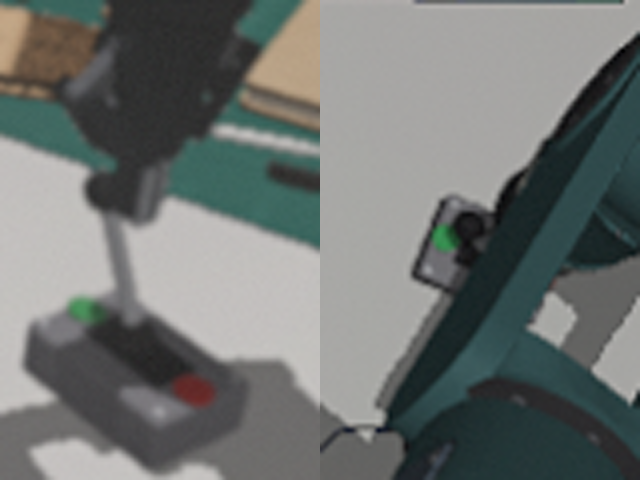

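The lever is well over towards green (~0.45 rad; ball at crop (470,222), 2.8 N spring force) and was held 1.3 s. I'll let it spring back, retreat and verify.

```bash
cat > m.py <<'E'
from h import *
d=np.array([.379,.925]); d/=np.linalg.norm(d); b=np.array([.5395,-.3645])
robot.line_to([*(b-.07*d),.108],vel=.08); robot.line_to([*(b-.07*d),.25],vel=.2); st()
im=vision.get_image("scene"); t=vision.get_image("top")
r=lambda im,x,y,w,h,k:cv2.resize(im[y:y+h,x:x+w,::-1],None,fx=k,fy=k,interpolation=cv2.INTER_CUBIC)
cv2.imwrite("pics/c6.png",np.vstack([r(im["color"],200,190,260,130,3),r(t["color"],215,140,260,65,3)]))
E
python3 m.py
```

```text
t 31.9 g [-399.9  167. ] z 248.7 Fg [-0.1 -0.1  0.1] gap -0.001 gf 0.0
```

View pics/c6.png

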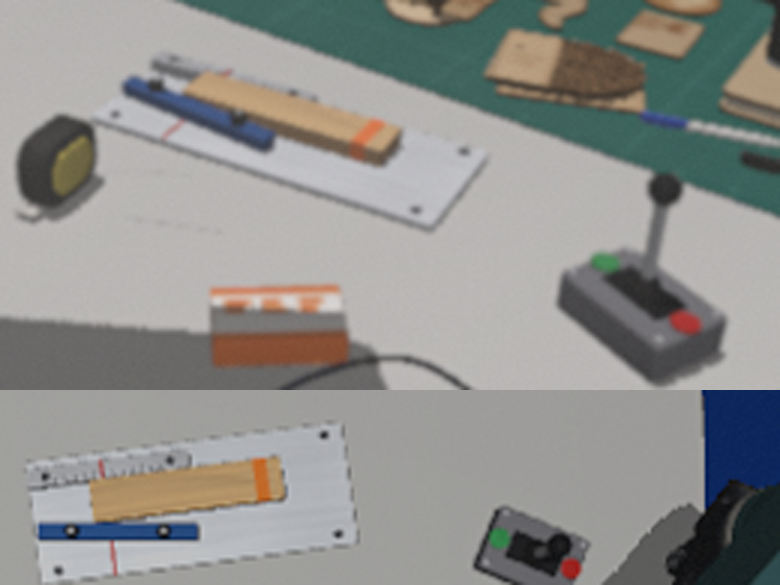

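The lever is upright again with its ball at (663,188), as at the start. The strip is still wedged, and the tape measure and sticker pack are untouched.

```bash
python3 -c "
from h import *
print(close_job())"
```

```text
the job is handed in; nothing more can be done
None
```

The job is handed in: the strip is wedged flush against the rail and the blue fence, its front end about 13 mm past the red line, and it was logged once towards green; the judge's verdict was not shown.

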